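# Stroke the microscope lamp up to full on its curved touch strip

## Task

Turn the microscope lamp up to full: lay closed fingertips lightly on the dimmest mark (narrowest yellow bar) of the curved touch strip and slide them gently along the strip, staying on it over every mark in turn, up to the brightest mark (widest bar). Finish with the fingertips still resting lightly on that brightest mark, which locks the setting. Do not press hard, shove or lift the console, press the red power button, or disturb the bottle, jar and cup.

Things in the scene. Friction and masses are not known exactly. Their poses are not given: they have to be found in the camera images.
- console: white crescent-shaped lamp console of a microscope, loose on the bench on rubber feet, 0.9 kg; a band 86 mm wide and 22 mm high bent round an arc of 160 mm radius. Origin at table height under the band, 20 mm inside its middle line at mark3; z up; the arc's centre lies at x = -140 mm, y = 0 in this frame and the band bulges to +x. Along the middle of the band, runs the black touch strip
- strip (a joint): downward travel of the whole black touch strip, in m: 0 = untouched, its flat top 30 mm above the table (8 mm proud of the console); 0.008 = pressed to its stop. It is sprung, and moves straight down as one piece: about 1.2 N to start, about 5 N at the stop; it comes back up when let go. The strip is 28 mm wide and follows the arc of 160 mm radius from mark1 to mark5, 240 mm long
- mark1: brightness mark on the touch strip, the first and dimmest, a short yellow bar 8 mm wide (measured across the strip), on a sensing patch 12 mm along the strip and 28 mm across, flush with the strip. Origin at the centre of its top face; x points across the strip to the outside of the arc, y along the strip from dim to bright, z up. Marks are 60 mm apart along the arc
- mark2: brightness mark on the touch strip, second, yellow bar 13 mm wide (measured across the strip), on a sensing patch 12 mm along the strip and 28 mm across, flush with the strip. Origin at the centre of its top face; x points across the strip to the outside of the arc, y along the strip from dim to bright, z up. Marks are 60 mm apart along the arc
- mark3: brightness mark on the touch strip, third and middle one, yellow bar 18 mm wide (measured across the strip), on a sensing patch 12 mm along the strip and 28 mm across, flush with the strip. Origin at the centre of its top face; x points across the strip to the outside of the arc, y along the strip from dim to bright, z up. Marks are 60 mm apart along the arc
- mark4: brightness mark on the touch strip, fourth, yellow bar 22 mm wide (measured across the strip), on a sensing patch 12 mm along the strip and 28 mm across, flush with the strip. Origin at the centre of its top face; x points across the strip to the outside of the arc, y along the strip from dim to bright, z up. Marks are 60 mm apart along the arc
- mark5: brightness mark on the touch strip, fifth and brightest, the widest yellow bar, 27 mm wide (measured across the strip), on a sensing patch 12 mm along the strip and 28 mm across, flush with the strip. Origin at the centre of its top face; x points across the strip to the outside of the arc, y along the strip from dim to bright, z up. Marks are 60 mm apart along the arc
- link1: plain black sensing stretch of the strip between mark1 and mark2, 48 mm along the arc, 28 mm across, flush with the marks. Origin on its top face, half-way between the two marks on the middle line of the strip; axes as for the marks
- link2: plain black sensing stretch of the strip between mark2 and mark3, 48 mm along the arc, 28 mm across, flush with the marks. Origin on its top face, half-way between the two marks on the middle line of the strip; axes as for the marks
- link3: plain black sensing stretch of the strip between mark3 and mark4, 48 mm along the arc, 28 mm across, flush with the marks. Origin on its top face, half-way between the two marks on the middle line of the strip; axes as for the marks
- link4: plain black sensing stretch of the strip between mark4 and mark5, 48 mm along the arc, 28 mm across, flush with the marks. Origin on its top face, half-way between the two marks on the middle line of the strip; axes as for the marks
- power (a joint): travel of the round red power button, 22 mm across, top 27 mm above the table, on the console's band 53 mm beyond mark5 along the same arc: 0 = out, 0.004 m = fully pressed. To be left alone
- dropper: white plastic dropper bottle, 42 mm across, 78 mm tall, standing loose on the outside of the crescent; origin at the centre of its underside. Bystander
- jar: amber specimen jar with black lid, 42 mm across, 50 mm tall, standing loose in the hollow of the crescent; origin at the centre of its underside. Bystander
- cup: blue open ceramic cup without handle, 68 mm across, 75 mm tall, standing loose outside the crescent beyond its dim end; origin at the centre of its underside. Bystander

How it is judged:
By the outcome, as a careful person would: the job done as asked, in the order asked, and still so for the second after the job is handed in, while the arm keeps its last pose, push and grip.
It also fails if it takes over 48 s, if anything falls off the work surface, if the arm or the gripper's body presses on something with over 40 N, if the wrist force passes 120 N, or if a joint passes its speed limit or range.

## Robot

A 6-joint arm with a two-finger parallel gripper is mounted at the origin on the work surface. World frame = base frame: x ahead of the robot, y to its left, z up, the work surface at z = 0. Lengths are in mm, angles in rad, forces in N, time in s.
With the tool pointing down it reaches from about 275 to 750 mm from the base axis. Payload 10.2 kg.
Tool frame: the origin (TCP) lies at the very end of the fingers, on their centre line; the grasp point (between the pads) lies 19 mm behind it; z points along the fingers, y is the direction in which the jaws open and shut (so a half turn about z gives the same grasp; the last joint's range is limited). The gripper opens to 85 mm and grips with 20 to 120 N. Pads are 22 mm wide; open, the fingers measure 114 mm over their backs; the gripper's body (76 mm by 85 mm) begins 54 mm behind the grasp point. The pads swing forward as they close: fully open they stand 13 mm farther back than shut.
Start: joints at [-1.505, 0.313, 1.498, -0, 1.331, -0.223], TCP at [149.508, -503.268, 231.294] pointing down, gripper open.
Joint ranges: [-2.94, 2.94], [-0.97, 2.17], [0.19, 2.56], [-1.23, 4.37], [0.02, 3.11], [-2.88, 2.88]. Speed limits (rad/s): [2.39, 2.39, 3.01, 3.14, 3.14, 3.14].

## Interface

Orientations are given as a unit quaternion [w, x, y, z].
In Python, from rig import ctrl, eyes, order gives the robot as it stands.
- The arm moves only by the tool move_arm, never from a script. Its argument "deltas" is a list of rows, each a list of 6 numbers: the shift along the tool's x, y, z in cm, then the turn, a rotation vector about the tool's x, y, z in degrees. A call has exactly 10 rows; each row shifts and turns the commanded pose from where the row before left it, along the tool's axes as they then stand; what a row does not reach is not made up. A row lasts 1/10 s, in which the tool goes at most 50 mm and 8.59 degrees, less where a joint would pass 70% of its speed; a pose out of reach is approached as far as the arm can. A call is refused whole if a number of a shift passes 5 or a number of a turn 8.59, either way. A call with a gripper value outside its range is refused whole. "grip" is the finger opening in cm, from 0 to 8.54, set as the call begins (left out, the last holds). The fingers move at their own pace and stop on an object; "newtons" is the grip in N (left out, the last holds). Time passes only in rows, so rows that do not move let the fingers close, or fill a call up. It gives the time, the measured TCP pose, the force and the opening at its end, in the units of the state.
- ctrl.sense(): the state, without advancing time (a new reading comes with each control period).
- eyes.capture(name): name is "scene" or "top"; returns the picture (420x560x3 uint8, blue, green, red); there is no depth.
- eyes.camera_params(name): a dict with "K" (3x3 intrinsics, pixels), "camera_from_world" (4x4, takes a point from world to camera coordinates). Camera axes: x right, y down, z forward; pixel columns grow to the right and rows downward; lengths in mm; the calibration is good to about 2 mm. A picture is of the moment at which its call begins. camera_params takes no time and is no camera call.
- order.finish_job(): hands the job in, once; it reports no verdict.
The state is a dict: "time_s": time; "joints": joint angles; "dq": joint speeds; "tau": joint torques, N m; "eef_pos": TCP position; "ee_rot": TCP orientation; "force": force on the tool from outside, world axes, zero at the start; "wrist_torque": the same for the moment, N m; "grip_width": opening from 0.0 (shut) to 1.0 (fully open).
Only numpy, scipy, OpenCV 4.12 (cv2) and the standard library are available. Lean on these libraries where they do the work, as an engineer would, in place of code of your own. Each camera call takes 0.05 s, during which the arm holds its last target.

## Working session

There is one attempt and no reset: what is moved stays moved. The work goes in short steps, Python scripts to look and compute and a tool call to move; the robot and the scene stay as the last step left them, time stands still between calls to the robot, and variables do not carry over. Pictures are saved under pics/ and viewed, and the job is handed in when it is done.

Besides the shell and the picture viewer there is one more tool, called after ">>>" by a JSON object that holds its "name" and its "arguments". move_arm: Moves the arm, as the interface text tells. Its arguments: {"type":"object","properties":{"deltas":{"type":"array"},"grip":{"type":"number"},"newtons":{"type":"number"}},"required":["deltas"]}

```bash
ls; mkdir -p pics
python3 - <<'E'
from rig import ctrl, eyes, order
import cv2
print(ctrl.sense())
for n in ("scene","top"):
    im=eyes.capture(n); cv2.imwrite(f"pics/{n}0.png",im)
    p=eyes.camera_params(n); print(n,p["K"],p["camera_from_world"])
E
```

```text
pics
{'time_s': 0.0, 'joints': array([-1.50538687e+00,  3.13466214e-01,  1.49847619e+00,  1.76883470e-05,
        1.33098486e+00, -2.23372849e-01]), 'dq': array([ 0.00102767, -0.00024983,  0.00159701,  0.00025693,  0.00017132,
        0.00107463]), 'tau': array([-4.32174802e-04, -4.12270081e+01, -2.59745461e+01, -2.07594721e-04,
        4.13996866e-03, -1.84297625e-05]), 'eef_pos': array([ 149.50065624, -502.98581551,  230.71205777]), 'ee_rot': array([-6.64548588e-04,  9.89593779e-01,  1.43887827e-01,  6.12131247e-05]), 'force': array([ 0.81363091, -0.42401803,  0.25610103]), 'wrist_torque': array([-0.09949197,  0.03066606,  0.05140669]), 'grip_width': 1.002427534402477}
scene [[470.86585732   0.         284.37520319]
 [  0.         470.86585732 204.95006314]
 [  0.           0.           1.        ]] [[ 7.40687484e-01  6.71811725e-01 -7.14546433e-03 -4.43132061e+02]
 [ 5.37362567e-01 -5.98771038e-01 -5.93897899e-01 -2.77701866e+02]
 [-4.03266069e-01  4.36053036e-01 -8.04508687e-01  1.14573948e+03]
 [ 0.00000000e+00  0.00000000e+00  0.00000000e+00  1.00000000e+00]]
top [[411.48729341   0.         284.73764605]
 [  0.         411.48729341 213.07067531]
 [  0.           0.           1.        ]] [[ 1.33312237e-02 -9.99822471e-01  1.33155993e-02  1.86545464e+01]
 [-9.96606399e-01 -1.43677753e-02 -8.10509311e-02  5.97970428e+02]
 [ 8.12278578e-02 -1.21899034e-02 -9.96621012e-01  7.58994165e+02]
 [ 0.00000000e+00  0.00000000e+00  0.00000000e+00  1.00000000e+00]]
```

View pics/scene0.png

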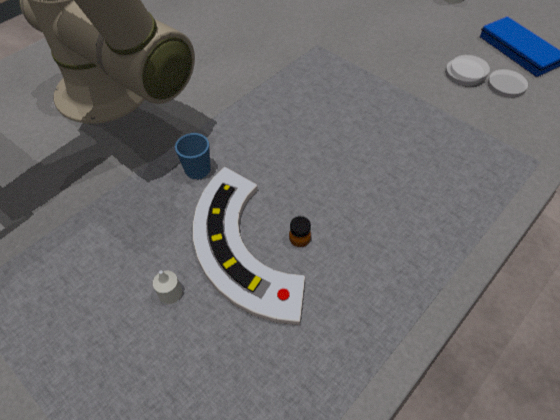

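View pics/top0.png

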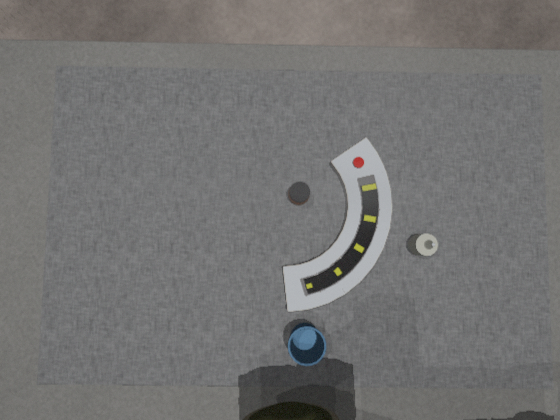

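Both views show the crescent. In the top view mark1 is near (309,286), mark2 (338,272), mark3 (359,248), mark4 (370,218), mark5 (369,187) and the red button (358,162). The cup is at (307,345), the jar at (299,193) and the dropper at (427,245). Next I'll measure the marks from both views.

```bash
cat > h.py <<'E'
import numpy as np, cv2
from rig import ctrl, eyes, order
def blobs(im,kind):
    h=cv2.cvtColor(im,cv2.COLOR_BGR2HSV)
    if kind=='y': m=cv2.inRange(h,(22,130,90),(38,255,255))
    else: m=cv2.inRange(h,(0,170,80),(6,255,255))|cv2.inRange(h,(174,170,80),(180,255,255))
    n,l,s,c=cv2.connectedComponentsWithStats(m)
    return [(c[i],s[i][4]) for i in range(1,n) if s[i][4]>=8]
def ray(n,uv,z):
    p=eyes.camera_params(n);K=np.array(p["K"]);T=np.array(p["camera_from_world"]);R=T[:3,:3];t=T[:3,3]
    C=-R.T@t; d=R.T@np.linalg.inv(K)@np.array([uv[0],uv[1],1.])
    return C+d*(z-C[2])/d[2]
def proj(n,P):
    p=eyes.camera_params(n);q=np.array(p["camera_from_world"])@np.r_[P,1];q=np.array(p["K"])@q[:3];return q[:2]/q[2]
E
python3 - <<'E'
from h import *
R={}
for n in("scene","top"):
    im=cv2.imread(f"pics/{n}0.png")
    for k,z in(("y",30),("r",27)):
        for c,a in blobs(im,k):
            print(n,k,c.round(1),a,ray(n,c,z).round(1))
for n,uv,z in(("top",(307,345),75),("top",(299,193),50),("top",(427,244),78)): print(ray(n,uv,z).round(0))
E
```

```text
scene y [226.3 186.9] 24 [462.  -19.5  30. ]
scene y [215.7 210.5] 44 [488.5 -72.6  30. ]
scene y [216.2 236.8] 61 [ 532.8 -112.2   30. ]
scene y [229.4 262.4] 86 [ 589.1 -133.2   30. ]
scene y [253.9 282.8] 104 [ 648.8 -132.7   30. ]
scene r [282.9 293.9] 97 [ 698.5 -113.8   27. ]
top y [367.  187.2] 14 [ 648.8 -128.9   30. ]
top y [373.1 185.7] 15 [ 651.8 -140.5   30. ]
top y [369.5 218.4] 67 [ 589.4 -133.5   30. ]
top y [358.6 247.6] 64 [ 534.  -112.7   30. ]
top y [337.6 271.1] 47 [489.6 -73.3  30. ]
top y [308.8 285.4] 31 [462.6 -19.6  30. ]
top r [358.2 161.4] 58 [ 698.9 -112.8   27. ]
[364. -14.  75.]
[633.   1.  50.]
[ 542. -225.   78.]
```

```bash
cat >> h.py <<'E'
from scipy.optimize import least_squares
from scipy.spatial.transform import Rotation as Ro
TH=60/160.
def fitarc(pts):
    # marks 1..5 -> centre, outward angle at mark3 (R, spacing known)
    def f(p): return np.concatenate([p[:2]+160*np.array([np.cos(p[2]+(i-2)*TH),np.sin(p[2]+(i-2)*TH)])-pts[i] for i in range(5)])
    r=least_squares(f,[600,20,-2.1]); return r.x,f(r.x).reshape(5,2)
def pt(p,s): # s arc mm from mark1; returns xy, outward angle
    a=p[2]+(s-120)/160.; return p[:2]+160*np.array([np.cos(a),np.sin(a)]),a
def rot(st=None):
    q=(st or ctrl.sense())["ee_rot"]; return Ro.from_quat([q[1],q[2],q[3],q[0]])
E
python3 - <<'E'
from h import *
A=np.array([[462,-19.5],[488.5,-72.6],[532.8,-112.2],[589.1,-133.2],[648.8,-132.7]])
B=np.array([[462.6,-19.6],[489.6,-73.3],[534,-112.7],[589.4,-133.5],[650.3,-134.7]])
for M in(A,B,(A+B)/2):
    p,r=fitarc(M);print(p.round(3),r.round(1).tolist())
p,_=fitarc((A+B)/2)
np.save("p.npy",p)
for s in(0,120,240,293): xy,a=pt(p,s);print(s,xy.round(1),np.degrees(a).round(1))
st=ctrl.sense();R=rot(st)
xy,a=pt(p,0)
print(R.as_matrix().round(4),np.degrees(np.arctan2(R.as_matrix()[1,0],R.as_matrix()[0,0])))
print("delta tool to above mark1 z=80",R.inv().apply(np.r_[xy,80]-np.array([149.508,-503.268,231.294])).round(1))
E
```

```text
[615.963  24.303  -2.116] [[0.0, 0.2], [0.2, -0.0], [0.2, -0.3], [-0.2, -0.2], [-0.2, 0.4]]
[617.437  23.258  -2.12 ] [[0.7, -0.0], [0.1, 0.2], [-0.1, -0.5], [0.3, -0.8], [-1.0, 1.2]]
[616.701  23.78   -2.118] [[0.4, 0.1], [0.1, 0.1], [0.1, -0.4], [0.0, -0.5], [-0.6, 0.8]]
0 [462.7 -19.5] -164.3
120 [ 533.5 -112.9] -121.3
240 [ 648.9 -132.9] -78.4
293 [ 698.2 -113.9] -59.4
[[ 9.586e-01  2.848e-01 -0.000e+00]
 [ 2.848e-01 -9.586e-01  1.100e-03]
 [ 3.000e-04 -1.100e-03 -1.000e+00]] 16.547363659694728
delta tool to above mark1 z=80 [ 437.9 -374.4  151.8]
```

>>> {"name": "move_arm", "arguments": {"deltas": [[1, -0.9, 0, 0, 0, 0], [2, -1.7, 0, 0, 0, 0], [2.4, -2.05, 0, 0, 0, 0], [2.4, -2.05, 0, 0, 0, 0], [2.4, -2.05, 0, 0, 0, 0], [2.4, -2.05, 0, 0, 0, 0], [2.4, -2.05, 0, 0, 0, 0], [2.4, -2.05, 0, 0, 0, 0], [2.4, -2.05, 0, 0, 0, 0], [2.4, -2.05, 0, 0, 0, 0]], "grip": 0, "newtons": 20}}

```text
time_s: 1.1
eef_pos: [308.6, -255.8, 231.2]
ee_rot: [-0.0, 0.99, 0.144, 0.0]
force: [0.1, 0.6, 0.4]
grip_width: 0.001
```

>>> {"name": "move_arm", "arguments": {"deltas": [[2.4, -2.05, 1, 0, 0, 0.85], [2.4, -2.05, 1, 0, 0, 0], [2.4, -2.05, 1, 0, 0, 0], [2.4, -2.05, 1, 0, 0, 0], [2.4, -2.05, 1, 0, 0, 0], [2.4, -2.05, 1, 0, 0, 0], [2.4, -2.05, 1, 0, 0, 0], [2.4, -2.05, 1, 0, 0, 0], [1.6, -1.4, 1, 0, 0, 0], [0.8, -0.6, 1, 0, 0, 0]]}}

```text
time_s: 2.1
eef_pos: [466.0, -20.1, 130.8]
ee_rot: [-0.0, 0.99, 0.138, -0.0]
force: [-0.0, -0.2, 0.6]
grip_width: 0.003
```

```bash
cat >> h.py <<'E'
def report(s,z=None):
    p=np.load("p.npy"); st=ctrl.sense();R=rot(st);xy,a=pt(p,s)
    yaw=np.degrees(np.arctan2(R.as_matrix()[1,0],R.as_matrix()[0,0]))
    e=st["eef_pos"]; v=e[:2]-p[:2]
    rr=np.hypot(*v)-160; ss=(((np.arctan2(v[1],v[0])-p[2])+np.pi)%(2*np.pi)-np.pi)*160+120
    des=np.degrees(a)+180
    print("t",round(st["time_s"],2),"pos",e.round(1),"F",st["force"].round(2),"yaw",yaw.round(2),"des",des.round(2),"radial",rr.round(2),"s",ss.round(2))
    print("tilt",R.as_matrix()[:,2].round(4),"j",st["joints"].round(2))
    if z is not None: print("tool delta",R.inv().apply(np.r_[xy,z]-e).round(2))
E
python3 - <<'E'
from h import *
report(0,60)
cv2.imwrite("pics/scene1.png",eyes.capture("scene"))
cv2.imwrite("pics/top1.png",eyes.capture("top"))
E
```

```text
t 2.1 pos [466.  -20.1 130.8] F [-0.04 -0.2   0.58] yaw 15.82 des 15.68 radial -3.05 s 1.55
tilt [-1.e-04  2.e-04 -1.e+00] j [-0.3   0.3   1.8   0.    1.04  1.  ]
tool delta [-3.05 -1.51 70.76]
```

View pics/scene1.png

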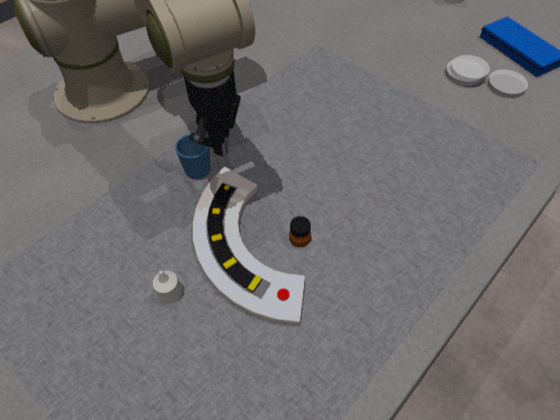

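The closed fingertips are at about (222,150), above mark1 at (226,187), and the console and bystanders haven't moved. I'll descend to just above the strip.

>>> {"name": "move_arm", "arguments": {"deltas": [[-0.1, -0.05, 1, 0, 0, 0.14], [-0.1, -0.05, 1.5, 0, 0, 0], [-0.1, -0.05, 1.5, 0, 0, 0], [0, 0, 1.5, 0, 0, 0], [0, 0, 1.3, 0, 0, 0], [0, 0, 1, 0, 0, 0], [0, 0, 0.6, 0, 0, 0], [0, 0, 0.3, 0, 0, 0], [0, 0, 0, 0, 0, 0], [0, 0, 0, 0, 0, 0]]}}

```text
time_s: 3.2
eef_pos: [462.9, -21.6, 44.7]
ee_rot: [0.0, 0.991, 0.135, 0.0]
force: [0.6, 0.4, 0.0]
grip_width: -0.004
```

Run:
```python
from h import *
report(0,28)
cv2.imwrite("pics/scene2.png",cv2.resize(eyes.capture("scene")[100:310,130:340],None,fx=2.8,fy=2.8))
```

```text
t 3.2 pos [462.9 -21.6  44.7] F [0.58 0.37 0.02] yaw 15.56 des 15.68 radial 0.32 s 2.1
tilt [ 8.e-04 -3.e-04 -1.e+00] j [-0.3   0.43  1.89 -0.    0.82  1.  ]
tool delta [ 0.29 -2.11 16.68]
```

View pics/scene2.png

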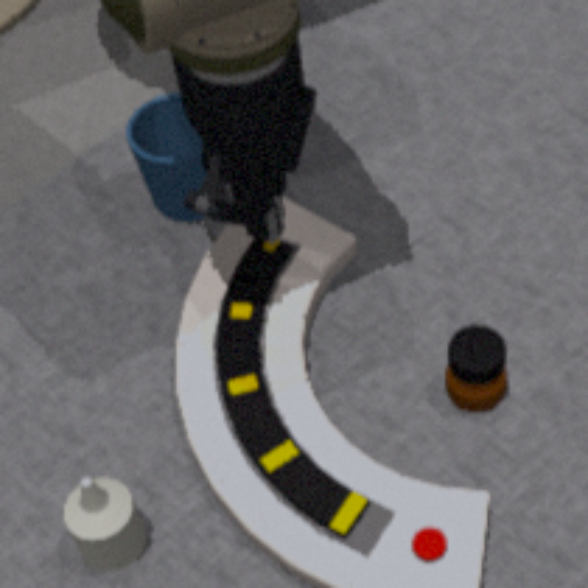

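>>> {"name": "move_arm", "arguments": {"deltas": [[0.03, -0.1, 0.2, 0, 0, 0], [0, -0.1, 0.3, 0, 0, 0], [0, 0, 0.3, 0, 0, 0], [0, 0, 0.2, 0, 0, 0], [0, 0, 0.1, 0, 0, 0], [0, 0, 0.1, 0, 0, 0], [0, 0, 0.05, 0, 0, 0], [0, 0, 0.05, 0, 0, 0], [0, 0, 0, 0, 0, 0], [0, 0, 0, 0, 0, 0]]}}

```text
time_s: 4.25
eef_pos: [462.5, -19.4, 31.3]
ee_rot: [0.0, 0.991, 0.135, 0.0]
force: [-0.8, 0.1, -0.1]
grip_width: 0.0
```

Run:
```python
from h import *
report(0,28)
```

```text
t 4.25 pos [462.5 -19.4  31.3] F [-0.84  0.12 -0.14] yaw 15.56 des 15.68 radial 0.17 s -0.08
tilt [ 1.e-04 -0.e+00 -1.e+00] j [-0.3   0.46  1.9   0.    0.79  1.  ]
tool delta [0.17 0.07 3.34]
```

>>> {"name": "move_arm", "arguments": {"deltas": [[0, 0, 0.05, 0, 0, 0], [0, 0, 0.05, 0, 0, 0], [0, 0, 0.05, 0, 0, 0], [0, 0, 0.05, 0, 0, 0], [0, 0, 0.05, 0, 0, 0], [0, 0, 0.05, 0, 0, 0], [0, 0, 0.05, 0, 0, 0], [0, 0, 0.05, 0, 0, 0], [0, 0, 0, 0, 0, 0], [0, 0, 0, 0, 0, 0]]}}

```text
time_s: 5.25
eef_pos: [462.5, -19.5, 27.3]
ee_rot: [0.0, 0.991, 0.135, 0.0]
force: [-1.1, 0.7, 3.3]
grip_width: -0.002
```

Run:
```python
from h import *
report(0,28)
for i in range(1): eyes.capture("top"); report(0)
```

```text
t 5.25 pos [462.5 -19.5  27.3] F [-1.12  0.73  3.28] yaw 15.56 des 15.68 radial 0.18 s -0.06
tilt [ 0. -0. -1.] j [-0.3   0.47  1.9   0.    0.78  1.  ]
tool delta [ 0.18  0.06 -0.67]
t 5.3 pos [462.4 -19.4  27.3] F [-0.89  0.57  2.68] yaw 15.56 des 15.68 radial 0.19 s -0.09
tilt [ 0.  0. -1.] j [-0.3   0.47  1.9   0.    0.78  1.  ]
```

>>> {"name": "move_arm", "arguments": {"deltas": [[0, 0.1, 0, 0, 0, -0.36], [0, 0.2, 0, 0, 0, -0.72], [0.002, 0.25, 0, 0, 0, -0.9], [0.002, 0.25, 0, 0, 0, -0.9], [0.002, 0.25, 0, 0, 0, -0.9], [0.002, 0.25, 0, 0, 0, -0.9], [0.002, 0.25, 0, 0, 0, -0.9], [0.002, 0.25, 0, 0, 0, -0.9], [0.002, 0.25, 0, 0, 0, -0.9], [0.002, 0.25, 0, 0, 0, -0.9]]}}

```text
time_s: 6.3
eef_pos: [470.2, -41.3, 27.3]
ee_rot: [-0.0, 0.978, 0.207, -0.0]
force: [-0.7, 2.1, 2.7]
grip_width: -0.001
```

Run:
```python
from h import *
report(23,27.3)
```

```text
t 6.3 pos [470.2 -41.3  27.3] F [-0.69  2.12  2.75] yaw 23.91 des 23.92 radial 0.27 s 23.08
tilt [-1.e-04  0.e+00 -1.e+00] j [-0.34  0.48  1.87  0.    0.79  0.82]
tool delta [ 0.27 -0.08 -0.02]
```

>>> {"name": "move_arm", "arguments": {"deltas": [[0.004, 0.25, 0, 0, 0, -0.895], [0.004, 0.25, 0, 0, 0, -0.895], [0.004, 0.25, 0, 0, 0, -0.895], [0.004, 0.25, 0, 0, 0, -0.895], [0.004, 0.25, 0, 0, 0, -0.895], [0.004, 0.25, 0, 0, 0, -0.895], [0.004, 0.25, 0, 0, 0, -0.895], [0.004, 0.25, 0, 0, 0, -0.895], [0.004, 0.25, 0, 0, 0, -0.895], [0.004, 0.25, 0, 0, 0, -0.895]]}}

```text
time_s: 7.3
eef_pos: [482.3, -63.1, 27.3]
ee_rot: [-0.0, 0.959, 0.283, -0.0]
force: [-0.2, 1.4, 2.8]
grip_width: 0.003
```

Run:
```python
from h import *
report(48,27.3)
for n in("scene","top"):
    im=eyes.capture(n);cv2.imwrite(f"pics/{n}3.png",im)
    for k,z in(("y",27.4),("r",27)):
        for c,a in blobs(im,k): print(n,k,a,ray(n,c,z).round(1))
```

```text
t 7.3 pos [482.3 -63.1  27.3] F [-0.22  1.37  2.77] yaw 32.86 des 32.87 radial 0.06 s 48.05
tilt [-1.e-04  0.e+00 -1.e+00] j [-0.37  0.5   1.83  0.    0.81  0.63]
tool delta [ 0.06 -0.05  0.  ]
scene y 14 [461.7 -19.1  27.4]
scene y 12 [490.  -73.3  27.4]
scene y 62 [ 533.  -112.2   27.4]
scene y 85 [ 588.9 -133.2   27.4]
scene y 105 [ 648.8 -132.6   27.4]
scene r 98 [ 698.6 -113.9   27. ]
top y 21 [ 650.9 -135.5   27.4]
top y 63 [ 589.9 -132.6   27.4]
top y 62 [ 534.  -112.9   27.4]
top r 59 [ 698.9 -112.8   27. ]
```

The console hasn't moved and the force is about 2.8 N, so I'll carry on.

>>> {"name": "move_arm", "arguments": {"deltas": [[0.002, 0.25, 0, 0, 0, -0.895], [0.002, 0.25, 0, 0, 0, -0.895], [0.002, 0.25, 0, 0, 0, -0.895], [0.002, 0.25, 0, 0, 0, -0.895], [0.002, 0.25, 0, 0, 0, -0.895], [0.002, 0.25, 0, 0, 0, -0.895], [0.002, 0.25, 0, 0, 0, -0.895], [0.002, 0.25, 0, 0, 0, -0.895], [0.002, 0.25, 0, 0, 0, -0.895], [0.002, 0.25, 0, 0, 0, -0.895]]}}

```text
time_s: 8.4
eef_pos: [497.5, -83.0, 27.3]
ee_rot: [0.0, 0.934, 0.357, -0.0]
force: [-1.4, 1.7, 3.0]
grip_width: 0.003
```

>>> {"name": "move_arm", "arguments": {"deltas": [[0.002, 0.25, 0, 0, 0, -0.895], [0.002, 0.25, 0, 0, 0, -0.895], [0.002, 0.25, 0, 0, 0, -0.895], [0.002, 0.25, 0, 0, 0, -0.895], [0.002, 0.25, 0, 0, 0, -0.895], [0.002, 0.25, 0, 0, 0, -0.895], [0.002, 0.25, 0, 0, 0, -0.895], [0.002, 0.25, 0, 0, 0, -0.895], [0.002, 0.25, 0, 0, 0, -0.895], [0.002, 0.25, 0, 0, 0, -0.895]]}}

```text
time_s: 9.4
eef_pos: [515.5, -100.2, 27.3]
ee_rot: [-0.0, 0.903, 0.429, -0.0]
force: [-0.8, 1.0, 2.7]
grip_width: 0.004
```

Run:
```python
from h import *
report(98,27.3)
```

```text
t 9.4 pos [ 515.5 -100.2   27.3] F [-0.84  0.97  2.69] yaw 50.76 des 50.77 radial 0.08 s 98.03
tilt [-1.e-04  0.e+00 -1.e+00] j [-0.42  0.57  1.71 -0.    0.86  0.27]
tool delta [ 0.08 -0.03 -0.02]
```

>>> {"name": "move_arm", "arguments": {"deltas": [[0.002, 0.25, 0, 0, 0, -0.895], [0.002, 0.25, 0, 0, 0, -0.895], [0.002, 0.25, 0, 0, 0, -0.895], [0.002, 0.25, 0, 0, 0, -0.895], [0.002, 0.25, 0, 0, 0, -0.895], [0.002, 0.25, 0, 0, 0, -0.895], [0.002, 0.25, 0, 0, 0, -0.895], [0.002, 0.25, 0, 0, 0, -0.895], [0.002, 0.25, 0, 0, 0, -0.895], [0.002, 0.25, 0, 0, 0, -0.895]]}}

```text
time_s: 10.4
eef_pos: [536.0, -114.5, 27.3]
ee_rot: [-0.0, 0.867, 0.498, -0.0]
force: [-2.1, 1.1, 2.9]
grip_width: 0.005
```

>>> {"name": "move_arm", "arguments": {"deltas": [[0.002, 0.25, 0, 0, 0, -0.895], [0.002, 0.25, 0, 0, 0, -0.895], [0.002, 0.25, 0, 0, 0, -0.895], [0.002, 0.25, 0, 0, 0, -0.895], [0.002, 0.25, 0, 0, 0, -0.895], [0.002, 0.25, 0, 0, 0, -0.895], [0.002, 0.25, 0, 0, 0, -0.895], [0.002, 0.25, 0, 0, 0, -0.895], [0.002, 0.25, 0, 0, 0, -0.895], [0.002, 0.25, 0, 0, 0, -0.895]]}}

```text
time_s: 11.4
eef_pos: [558.5, -125.4, 27.3]
ee_rot: [-0.0, 0.826, 0.564, -0.0]
force: [-2.4, 0.1, 2.3]
grip_width: -0.001
```

Run:
```python
from h import *
report(148,27.3)
for n in("scene","top"):
    im=eyes.capture(n);cv2.imwrite(f"pics/{n}4.png",im)
    for k,z in(("y",27.4),("r",27)):
        for c,a in blobs(im,k): print(n,k,a,ray(n,c,z).round(1))
```

```text
t 11.4 pos [ 558.5 -125.4   27.3] F [-2.43  0.14  2.28] yaw 68.66 des 68.68 radial 0.08 s 148.03
tilt [-0. -0. -1.] j [-0.43  0.65  1.56 -0.    0.93 -0.05]
tool delta [ 0.08 -0.03 -0.01]
scene y 63 [ 589.2 -132.4   27.4]
scene y 106 [ 648.8 -132.5   27.4]
scene r 98 [ 698.5 -113.9   27. ]
top y 22 [ 649.2 -126.8   27.4]
top y 23 [491.  -70.9  27.4]
top y 24 [462.6 -19.5  27.4]
top r 58 [ 699.1 -112.6   27. ]
```

View pics/scene4.png

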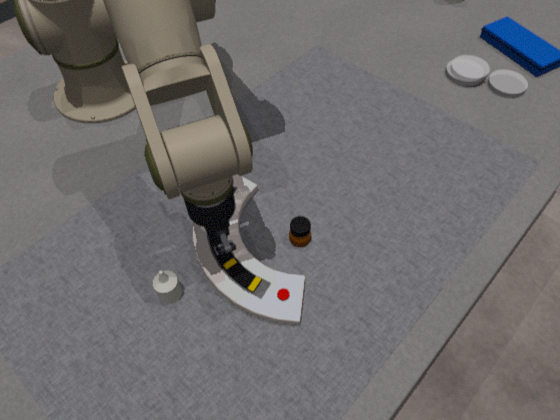

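The fingers are on the strip at about (224,250), just short of mark4 at (229,263). The red button (283,294), dropper (166,287) and jar (300,231) are untouched. I'll continue.

>>> {"name": "move_arm", "arguments": {"deltas": [[0.002, 0.25, 0, 0, 0, -0.895], [0.002, 0.25, 0, 0, 0, -0.895], [0.002, 0.25, 0, 0, 0, -0.895], [0.002, 0.25, 0, 0, 0, -0.895], [0.002, 0.25, 0, 0, 0, -0.895], [0.002, 0.25, 0, 0, 0, -0.895], [0.002, 0.25, 0, 0, 0, -0.895], [0.002, 0.25, 0, 0, 0, -0.895], [0.002, 0.25, 0, 0, 0, -0.895], [0.002, 0.25, 0, 0, 0, -0.895]]}}

```text
time_s: 12.5
eef_pos: [582.4, -132.6, 27.3]
ee_rot: [0.0, 0.779, 0.627, -0.0]
force: [-1.7, 0.6, 1.6]
grip_width: -0.001
```

>>> {"name": "move_arm", "arguments": {"deltas": [[0.002, 0.25, 0, 0, 0, -0.895], [0.002, 0.25, 0, 0, 0, -0.895], [0.002, 0.25, 0, 0, 0, -0.895], [0.002, 0.25, 0, 0, 0, -0.895], [0.002, 0.25, 0, 0, 0, -0.895], [0.002, 0.25, 0, 0, 0, -0.895], [0.002, 0.25, 0, 0, 0, -0.895], [0.002, 0.25, 0, 0, 0, -0.895], [0.002, 0.25, 0, 0, 0, -0.895], [0.002, 0.25, 0, 0, 0, -0.895]]}}

```text
time_s: 13.5
eef_pos: [607.2, -136.0, 27.3]
ee_rot: [0.0, 0.728, 0.686, -0.0]
force: [-2.4, -0.2, 1.7]
grip_width: -0.0
```

Run:
```python
from h import *
report(198,27.3)
```

```text
t 13.5 pos [ 607.2 -136.    27.3] F [-2.41 -0.18  1.74] yaw 86.56 des 86.58 radial 0.11 s 198.0
tilt [ 0. -0. -1.] j [-0.41  0.74  1.39 -0.    1.01 -0.35]
tool delta [ 0.11 -0.    0.01]
```

>>> {"name": "move_arm", "arguments": {"deltas": [[0.002, 0.25, 0.01, 0, 0, -0.895], [0.002, 0.25, 0.01, 0, 0, -0.895], [0.002, 0.25, 0.01, 0, 0, -0.895], [0.002, 0.25, 0, 0, 0, -0.895], [0.002, 0.25, 0, 0, 0, -0.895], [0.002, 0.25, 0, 0, 0, -0.895], [0.002, 0.25, 0, 0, 0, -0.895], [0.002, 0.25, 0, 0, 0, -0.895], [0.002, 0.25, 0, 0, 0, -0.895], [0.002, 0.25, 0, 0, 0, -0.895]]}}

```text
time_s: 14.5
eef_pos: [632.1, -135.6, 27.0]
ee_rot: [-0.0, 0.672, 0.74, -0.0]
force: [-2.3, -0.8, 2.2]
grip_width: -0.003
```

Run:
```python
from h import *
report(240,27.0)
for n in("scene","top"):
    im=eyes.capture(n);cv2.imwrite(f"pics/{n}5.png",im)
    for k,z in(("y",27.1),("r",27)):
        for c,a in blobs(im,k): print(n,k,a,ray(n,c,z).round(1))
cv2.imwrite("pics/scene5.png",cv2.resize(eyes.capture("scene")[150:360,130:340],None,fx=2.8,fy=2.8))
```

```text
t 14.5 pos [ 632.1 -135.6   27. ] F [-2.33 -0.79  2.2 ] yaw 95.51 des 101.62 radial 0.13 s 222.97
tilt [-0. -0. -1.] j [-0.39  0.78  1.3  -0.    1.05 -0.49]
tool delta [ 1.04 16.99 -0.02]
scene y 17 [ 588.9 -139.    27.1]
scene y 47 [ 649.4 -134.1   27.1]
scene r 98 [ 698.7 -114.    27. ]
top y 37 [489.5 -72.6  27.1]
top y 24 [462.7 -19.4  27.1]
top r 34 [ 699.4 -108.9   27. ]
```

View pics/scene5.png

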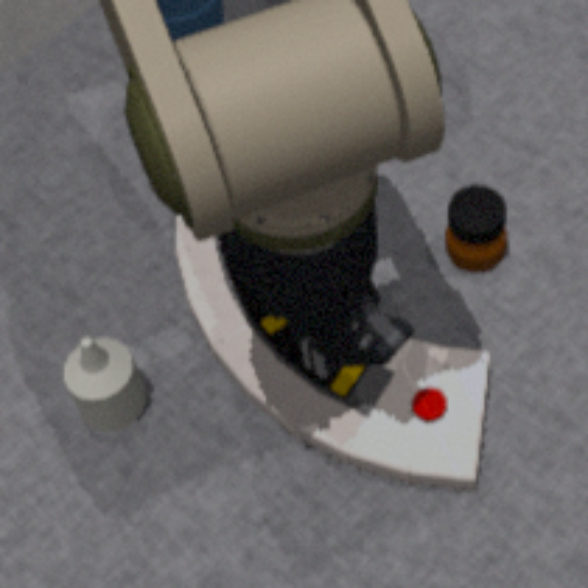

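The console is unmoved and mark5 is just ahead of the fingers. The last stretch is 17 mm, slowing to a stop.

>>> {"name": "move_arm", "arguments": {"deltas": [[0.002, 0.25, 0, 0, 0, -0.895], [0.002, 0.25, 0, 0, 0, -0.895], [0.002, 0.25, 0, 0, 0, -0.895], [0.002, 0.25, 0, 0, 0, -0.895], [0.002, 0.25, 0, 0, 0, -0.895], [0.002, 0.2, 0, 0, 0, -0.72], [0.002, 0.15, 0, 0, 0, -0.54], [0, 0.1, 0, 0, 0, -0.36], [0, 0, 0, 0, 0, 0], [0, 0, 0, 0, 0, 0]]}}

```text
time_s: 15.65
eef_pos: [648.9, -133.0, 27.1]
ee_rot: [0.0, 0.633, 0.775, 0.0]
force: [-1.0, 0.0, 3.5]
grip_width: 0.003
```

Run:
```python
from h import *
report(240,27.0)
for n in("scene","top"):
    im=eyes.capture(n);cv2.imwrite(f"pics/{n}6.png",im)
    for k,z in(("y",27.1),("r",27)):
        for c,a in blobs(im,k): print(n,k,a,ray(n,c,z).round(1))
report(240)
cv2.imwrite("pics/scene7.png",cv2.resize(eyes.capture("scene")[150:360,130:340],None,fx=2.8,fy=2.8))
```

```text
t 15.65 pos [ 648.9 -133.    27.1] F [-1.03  0.03  3.46] yaw 101.52 des 101.62 radial 0.08 s 239.94
tilt [ 6.e-04 -0.e+00 -1.e+00] j [-0.38  0.81  1.24  0.    1.08 -0.58]
tool delta [0.08 0.06 0.09]
scene y 14 [ 587.6 -139.7   27.1]
scene r 101 [ 698.5 -114.1   27. ]
top y 23 [462.8 -19.6  27.1]
top r 9 [ 698.2 -105.5   27. ]
t 15.75 pos [ 648.9 -133.    27.1] F [ 0.08 -0.48  3.55] yaw 101.53 des 101.62 radial 0.09 s 239.95
tilt [ 6.e-04 -0.e+00 -1.e+00] j [-0.38  0.81  1.24  0.    1.08 -0.58]
```

View pics/scene7.png

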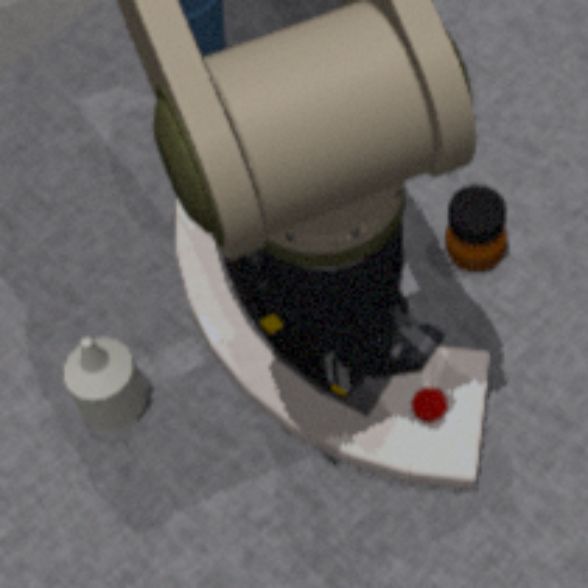

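View pics/top6.png

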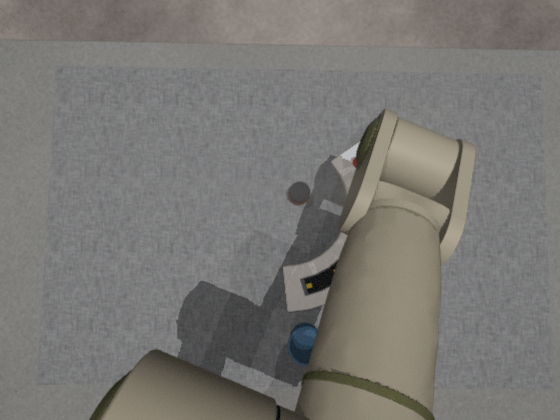

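The fingertips cover mark5, with only a sliver of its outer yellow end visible near (340,390) in the crop. The button (430,405) is clear, and the dropper, jar and cup are where they were. I'll hold still for a second, check once more and hand in.

>>> {"name": "move_arm", "arguments": {"deltas": [[0, 0, 0, 0, 0, 0], [0, 0, 0, 0, 0, 0], [0, 0, 0, 0, 0, 0], [0, 0, 0, 0, 0, 0], [0, 0, 0, 0, 0, 0], [0, 0, 0, 0, 0, 0], [0, 0, 0, 0, 0, 0], [0, 0, 0, 0, 0, 0], [0, 0, 0, 0, 0, 0], [0, 0, 0, 0, 0, 0]]}}

```text
time_s: 16.8
eef_pos: [648.8, -133.1, 27.1]
ee_rot: [0.0, 0.632, 0.775, 0.0]
force: [2.0, 0.9, 3.3]
grip_width: -0.001
```

Run:
```python
from h import *
report(240,27.0)
print(order.finish_job())
```

```text
t 16.8 pos [ 648.8 -133.1   27.1] F [1.97 0.92 3.25] yaw 101.53 des 101.62 radial 0.11 s 239.88
tilt [ 3.e-04 -1.e-04 -1.e+00] j [-0.38  0.81  1.24  0.    1.08 -0.58]
tool delta [0.11 0.12 0.05]
the job is handed in; nothing more can be done
None
```

I slid the closed fingertips along the strip from mark1 over every mark to mark5. They are now resting on mark5, and the job was handed in at 16.8 s. The hand-in gives no verdict, so I can't confirm that the lamp setting locked.

- **Position:** The fingertips are about 0.2 mm from the mark5 position I measured. They stayed within 0.3 mm of the strip's middle line at every check along the slide.
- **Pressure:** The strip is pressed down about 2.9 mm of its 8 mm. The upward force read 1.6–3.5 N over the slide, and about 3.3 N at the end.
- **Scene:** The marks and button that were still visible measured within about 1–2 mm of their first positions, so the console did not move. The button was never touched, and the bottle, jar and cup look where they were. I compared those three only by eye.

**Readings that disagreed:**
- The vertical force dipped to 1.6–1.7 N near mark4 although the height had not changed. I lowered the fingertips 0.3 mm there as a precaution.
- The sideways force at rest wandered by about 2–3 N, from −1.0 to +2.0 N, with no motion seen. I took it as sensor noise or leftover friction.
- In the last overhead view the arm hid most of the button, so that view could not confirm its position. The scene camera put it within 1 mm of where it started.

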